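Start the last cover screw of a network housing

ROBOT

A 6-joint arm with a two-finger parallel gripper is mounted at the origin on the work surface. World frame = base frame: x ahead of the robot, y to its left, z up, the work surface at z = 0. Lengths are in m, angles in degrees, forces in N, time in s.
With the tool pointing down it reaches from about 0.25 to 0.725 m from the base axis. Payload 9.7 kg.
Tool frame: the origin (TCP) lies on the centre line of the jaws, within the pads' length; the fingertips stand 19 mm ahead of it and the grasp point (between the pads) is the TCP; z points along the fingers, y is the direction in which the jaws open and shut (so a half turn about z gives the same grasp; the last joint's range is limited). The gripper opens to 85 mm and grips with 20 to 120 N. Pads are 22 mm wide; open, the fingers measure 114 mm over their backs; the gripper's body (76 mm by 85 mm) begins 54 mm behind the grasp point. The pads swing forward as they close: fully open they stand 13 mm farther back than shut.
Start: joints at [67.323, 4.979, 10.078, 95.1, 0, 90], TCP at [0.212, 0.507, 0.25] pointing down, gripper open.
Joint ranges: [-179.16, 179.16], [-48.56, 103.87], [-65.8, 70.77], [-126.05, 130.52], [-82.76, 87.17], [-180, 180]. Speed limits (degrees/s): [127.2, 127.2, 147.25, 180, 180, 180].

INTERFACE

Orientations are given as [roll, pitch, yaw] about the fixed x, y, z axes, in that order (R = Rz(yaw) Ry(pitch) Rx(roll)).
In Python, from workcell import bot gives the robot as it stands.
- The arm moves only by the tool servo_tool, never from a script. Its argument "motion" is a list that holds one entry, the list of rows, each a list of 6 numbers: the shift along the tool's x, y, z in mm, then the turn, a rotation vector about the tool's x, y, z in rad. A call has 1 to 5 rows; each row shifts and turns the commanded pose from where the row before left it, along the tool's axes as they then stand; what a row does not reach is not made up. A row lasts 1/10 s, in which the tool goes at most 50 mm and 8.59 degrees, less where a joint would pass 70% of its speed; a pose out of reach is approached as far as the arm can. A call is refused whole if a number of a shift passes 50 or a number of a turn 0.15, either way. A call with a gripper value outside its range is refused whole. "gripper" is the finger opening in mm, from 0 to 85.4, set as the call begins (left out, the last holds). The fingers move at their own pace and stop on an object; "newtons" is the grip in N (left out, the last holds). Time passes only in rows, so rows that do not move let the fingers close. It gives the time, the measured TCP pose, the force and the opening at its end, in the units of the state.
- bot.get_obs(): the state, without advancing time (a new reading comes with each control period).
- bot.camera(name): name is "side" or "top" or "wrist"; returns a dict with "color" (384x512x3 uint8, red, green, blue), "fx", "fy", "cx", "cy" (pixels), "k1" (the pictures are not rectified: a ray, as slopes to the right and down, at radius r is drawn at 1 + k1 r^2 times it, then the intrinsics apply), "R" (3x3) and "t" (3): a world point X has camera coordinates R X + t. Camera axes: x right, y down, z forward; pixel columns grow to the right and rows downward; lengths in m; the calibration is good to about 2 mm. A picture is of the moment at which its call begins. There is no depth.
- bot.job_done(): hands the job in, once; it reports no verdict.
Trained networks look in a picture, given as the dict that the camera call returned (one of the last four; its "shot" number tells which), for a name from the list of things; names that differ only in an ending like _2 or _b are one class to them, and where a whole thing is asked for, a point or a joint stands for the part that bears it (a point fixed in the world has none). Each returns a list of dicts, best first, with "confidence" (0 to 1); they miss things now and then, are a little off and sometimes report something else, mostly with a low value. They report only what shows in the picture. A call takes as long as a camera call.
- bot.look_for(picture, label): "rect" ([left, top, width, height] in pixels, round what is visible of it).
The state is a dict: "time": time; "q": joint angles; "qd": joint speeds; "joint_efforts": joint torques, N m; "ee_pos": TCP position; "tcp_rot": TCP orientation; "wrist_force": force on the tool from outside, world axes, zero at the start; "torque": the same for the moment, N m; "opening": finger opening in m.
Only numpy, scipy, OpenCV 4.12 (cv2) and the standard library are available. Lean on these libraries where they do the work, as an engineer would, in place of code of your own. Each camera call takes 0.05 s, during which the arm holds its last target.

TASK

Three of the four black wing screws on the cover of the outdoor network housing are started; the fourth, which stands higher than the others, still rides on top of its thread. Turn that screw backward (anticlockwise seen from above) until it drops into the start of its thread, then turn it forward (clockwise) one full turn and stop there; do not run it down tight. Finish still holding its wing between the fingers so that it stays started while I draw down the others, and leave the loose things on the bench where they lie.

Things in the scene. Friction and masses are not known exactly. Their poses are not given: they have to be found in the camera images.
- screw_grip (a point): Centre of the wing of the one unstarted screw: a plain black bar 44 mm long (x axis, any yaw), 16 mm thick (y), 22 mm high; this point is 11 mm below its top. z: the screw's axis, upright. Until it drops, the screw rides on the end of its thread: turned backward (anticlockwise from above) it climbs 4 mm a turn, and 0.3 to 0.7 turn from the start it comes off the end and, if not held up, falls 4 mm.
- screw_flange (a point): Underside of that screw's flange on its axis, 26 mm below the wing's centre. Flange 24 mm across, 3 mm thick, then a 13 mm neck up to the bar. Right-handed thread, 4 mm pitch, 90 g, fixed upright axis. It turns easily (under 0.03 N m) and only its weight holds it down: fingers that straddle the bar loosely can turn it and let it fall; a firm grip holds it up until let go.
- cover_screw (a joint): Height of that screw along its axis, m, up positive: 0 when just dropped into the start of its thread, 0.004 on the point of dropping, 0.001 to 0.003 at the start, -0.004 after one forward turn from the drop (it is drawn down 4 mm a turn), -0.008 run down tight with the flange on its pad. A stop keeps it from rising above 0.0065.
- cover_screw_turn (a joint): Angle that screw has turned since the start, rad: 0 at the start, growing as it is turned backward (anticlockwise from above), falling as it is turned forward; it counts whole turns.
- housing: Cast aluminium housing fixed to the bench, cover 230 mm (x) by 170 mm (y). Origin: centre of its underside, on the bench, z up. In each corner, at x = +-93 mm, y = +-63 mm, a round pad (33 mm across, top 76 mm above the origin) with a wing screw on its axis; the unstarted one is in any corner.
- cover_top (a point): Centre of the cover's flat top, 72 mm above the bench; low cooling fins around it rise 6 mm more. The three started screws look like the unstarted one, but their flanges stand 4 mm above their pads (wing tops 41 mm above the pads), while the unstarted one stands 5 to 7 mm higher.
- antenna_mid (a point): Middle of a black paddle antenna lying on the bench along its x axis, 180 mm long, 18 mm wide, 12 mm high, beside the housing; to be left alone.
- screwdriver_grip (a point): Handle of an orange screwdriver lying on the bench on the other side of the housing, x along its length, about 200 mm long; to be left alone.
- transceiver: Steel plug-in transceiver, 56 x 14 x 12 mm, lying on the bench beyond the housing; origin at its underside; to be left alone.
- coupler: White two-port coupler box, 40 x 62 x 28 mm, on the bench beyond the housing; origin at its underside; to be left alone.

How it is judged (in metres and radians):
On the way, in this order (a step that is already met when the one before it is completed fails the run):
1. the screw, turned backward, has climbed to the end of the thread (value of joint cover_screw above 0.0033 m and value of joint cover_screw_turn above 1.5 rad), for 0.02 s.
2. it has dropped into the start of the thread (value of joint cover_screw below 0.0014 m and value of joint cover_screw_turn above 1.5 rad), for 0.1 s.
3. it has been turned forward about one turn (value of joint cover_screw between -0.0056 and -0.0025 m), for 0.2 s.
At the end, for the whole second after the job is handed in: The screw is started by about one forward turn (drawn down 2.5 to 5.6 mm from where it dropped in), it is still, and the fingers hold its wing: they press on it with more than 4 N and the grasp point is within 25 mm of the wing's centre (all of step 3 and velocity of joint cover_screw between -0.002 and 0.002 m/s and contact force between the fingers and cover_screw above 4 N and distance between the grasp point and screw_grip below 0.025 m); the arm keeps its last pose, push and grip.
It fails at once if the screw is run down tight (more than 7.2 mm below where it dropped in) (value of joint cover_screw below -0.0072 m).
It fails at once if a loose thing on the bench is moved more than 15 mm (distance of any of antenna_mid, screwdriver_grip, transceiver, coupler from where it was at the start of the episode above 0.015 m).
It also fails if it takes over 72 s, if anything falls off the work surface, if the arm or the gripper's body presses on something with over 40 N, if the wrist force passes 120 N, or if a joint passes its speed limit or range.

## Working session

There is one attempt and no reset: what is moved stays moved. The work goes in short steps, Python scripts to look and compute and a tool call to move; the robot and the scene stay as the last step left them, time stands still between calls to the robot, and variables do not carry over. Pictures are saved under pics/ and viewed, and the job is handed in when it is done.

Besides the shell and the picture viewer there is one more tool, called as name(argument=value, ...), one argument or row to a line, values as JSON. servo_tool: Moves the arm, as the interface text tells. Its arguments: {"type":"object","properties":{"motion":{"type":"array","items":{"type":"array","items":{"type":"array","items":{"type":"number"}}}},"gripper":{"type":"number"},"newtons":{"type":"number"}},"required":["motion"]}

```bash
mkdir -p pics; ls; cat > h.py <<'E'
from workcell import bot
import numpy as np, cv2
def K(c): return np.array([[c['fx'],0,c['cx']],[0,c['fy'],c['cy']],[0,0,1.]]), np.array([c['k1'],0,0,0,0.])
def proj(c,X):
    k,d=K(c); return cv2.projectPoints(np.atleast_2d(np.array(X,float)),cv2.Rodrigues(np.array(c['R']))[0],np.array(c['t'],float),k,d)[0][:,0]
def ray(c,uv):
    k,d=K(c); n=cv2.undistortPoints(np.array([[uv]],float),k,d)[0,0]
    R=np.array(c['R']);return -R.T@np.array(c['t']), R.T@np.array([n[0],n[1],1])
def atz(c,uv,z):
    o,r=ray(c,uv); return o+r*(z-o[2])/r[2]
def save(c,name): cv2.imwrite('pics/'+name,c['color'][:,:,::-1])
E
python3 - <<'E'
from h import *
print(bot.get_obs())
for n in ['top','side','wrist']:
    c=bot.camera(n); save(c,n+'0.png'); print(n,{k:v for k,v in c.items() if k!='color'})
    for l in ['screw_grip','housing','cover_screw','antenna_mid','screwdriver_grip']:
        print(l,[(r['rect'],round(r['confidence'],2)) for r in bot.look_for(c,l)][:5])
E
```

```text
pics
{'time': 0.0, 'q': array([ 6.73235230e+01,  5.01103724e+00,  1.00337993e+01,  9.51008347e+01,
       -9.63361374e-04,  9.00003880e+01]), 'qd': array([ 0.00462453,  0.03049556,  0.12847589,  0.02363839, -0.03513028,
       -0.04703219]), 'joint_efforts': array([ 2.57714295e-03, -5.20384991e+01,  4.64806044e+01,  1.60905684e-02,
       -2.77890035e-05,  1.48983435e-05]), 'ee_pos': array([0.2119604 , 0.50728096, 0.24957781]), 'tcp_rot': array([-1.79921927e+02,  9.63889200e-04,  1.57323136e+02]), 'wrist_force': array([-0.16608243,  0.42503773, -0.21792124]), 'torque': array([-0.02952874, -0.01016502,  0.01229694]), 'opening': 0.08518748856209461}
top {'fx': 378.2894821583424, 'fy': 378.2894821583424, 'cx': 250.76914454369162, 'cy': 191.7492213549093, 'k1': 0.03602042102894951, 'R': array([[ 0.02495509, -0.99961666,  0.01199059],
       [-0.99428922, -0.02606345, -0.10348737],
       [ 0.10376021, -0.00933958, -0.99455849]]), 't': array([0.01453485, 0.58560911, 0.89566341]), 'shot': 1}
screw_grip [([297.7, 137.0, 24.0, 9.2], 0.72), ([241.2, 149.8, 17.7, 13.5], 0.46)]
housing [([213.4
[... 647 characters left out ...]
 31.0], 0.21)]
cover_screw [([208.5, 308.6, 120.0, 15.6], 0.7), ([277.6, 167.4, 15.8, 26.5], 0.54)]
antenna_mid [([198.6, 171.3, 70.9, 18.3], 0.79)]
screwdriver_grip [([208.4, 307.6, 114.6, 16.6], 0.95)]
wrist {'fx': 271.5512496976507, 'fy': 271.5512496976507, 'cx': 257.54999725536754, 'cy': 192.79335303779104, 'k1': -0.005757229745337348, 'R': array([[ 3.85959503e-01,  9.22515724e-01, -5.21944997e-06],
       [ 8.90147985e-01, -3.72416095e-01,  2.62569641e-01],
       [ 2.42222679e-01, -1.01345894e-01, -9.64913045e-01]]), 't': array([-0.54997781, -0.03433402,  0.37814199]), 'shot': 3}
screw_grip []
housing [([58.6, 371.7, 47.5, 10.8], 0.93)]
cover_screw []
antenna_mid []
screwdriver_grip []
```

View pics/top0.png

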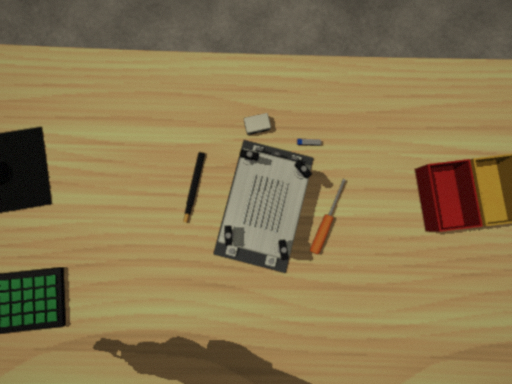

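View pics/side0.png

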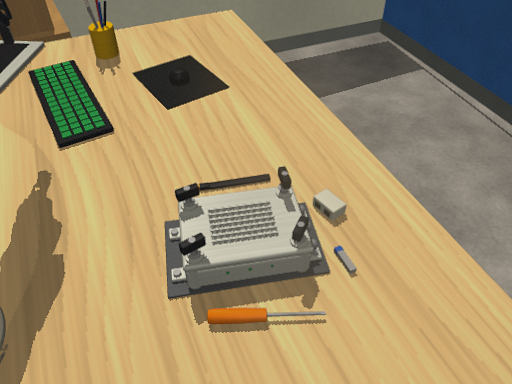

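```bash
python3 - <<'E'
import cv2
a=cv2.imread('pics/top0.png')[130:280,205:325]; cv2.imwrite('pics/top0z.png',cv2.resize(a,None,fx=4,fy=4,interpolation=2))
a=cv2.imread('pics/side0.png')[160:300,160:335]; cv2.imwrite('pics/side0z.png',cv2.resize(a,None,fx=4,fy=4,interpolation=2))
E
```

```text
(no output)
```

View pics/top0z.png

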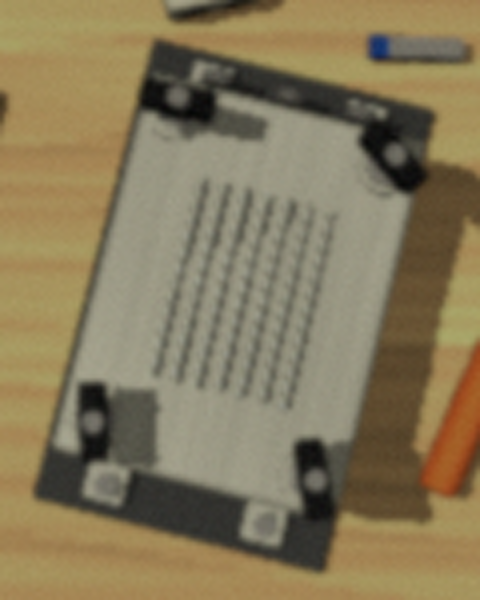

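View pics/side0z.png

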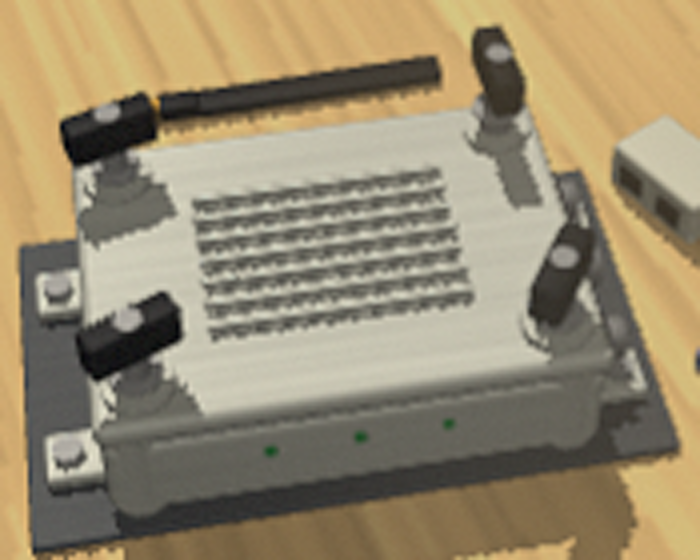

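```bash
python3 - <<'E'
from h import *
from scipy.optimize import least_squares
ct=bot.camera('top'); cs=bot.camera('side')
T=np.array([[178,97],[396,154],[92,421],[316,479]])/4+[205,130]-.375
S=np.array([[497,53],[565,257],[107,113],[127,320]])/4+160-.375
for i in range(4):
    f=lambda x:np.r_[proj(ct,x)[0]-T[i],proj(cs,x)[0]-S[i]]
    r=least_squares(f,[.4,0,.1]); print('ABCD'[i],r.x.round(4),r.fun.round(2))
# rigid: local corners; A far-left etc; x along housing
L=np.array([[93,63],[93,-63],[-93,63],[-93,-63]])/1e3
for hi in range(4):
    def P(p):
        c,s=np.cos(p[2]),np.sin(p[2]); xy=L@np.array([[c,s],[-s,c]])+p[:2]
        z=np.full(4,.117); z[hi]+=p[3]; return np.c_[xy,z]
    def f(p):
        X=P(p); st=p[4:6]; ss=p[6:8]
        return np.r_[(proj(ct,X)+st-T).ravel(),(proj(cs,X)+ss-S).ravel(), p[4:8]/1.5]
    r=least_squares(f,[.4,0,-.2,.006,0,0,0,0]); print('ABCD'[hi],r.cost.round(2),r.x.round(4)); print(P(r.x)[hi].round(4), np.degrees(r.x[2]).round(1))
E
```

```text
A [0.6597 0.0361 0.125 ] [ 0.03 -0.08 -0.07  0.02]
B [ 0.6327 -0.0865  0.1178] [ 0.1  -0.3  -0.24  0.05]
C [0.4799 0.0786 0.1175] [ 0.01 -0.04 -0.03  0.  ]
D [ 0.4513 -0.0444  0.1175] [-0.02  0.08  0.06 -0.01]
A 0.29 [ 0.5562 -0.0039 -0.2263  0.0063  0.0634  0.133   0.0006 -0.2214]
[0.6609 0.0366 0.1233] -13.0
B 2.39 [ 0.5563 -0.0037 -0.2215 -0.0025  0.1626  0.0179  0.0215 -0.9284]
[ 0.6332 -0.0856  0.1145] -12.7
C 2.6 [ 0.5561 -0.0041 -0.2246 -0.0014 -0.0185 -0.0103 -0.0102 -0.9698]
[0.4795 0.0781 0.1156] -12.9
D 2.54 [ 0.5562 -0.0037 -0.225  -0.0018  0.1442  0.0442 -0.0042 -0.8736]
[ 0.4515 -0.0444  0.1152] -12.9
```

servo_tool(
  motion=[
    [[0,0,0,0,0,0.14],[0,0,0,0,0,0]],
  ],
  gripper=45,
  newtons=20,
)

```text
time: 1.2
ee_pos: [0.2121, 0.5075, 0.2503]
tcp_rot: [-180.0, 0.0, 149.2]
wrist_force: [-0.3, -0.6, 0.4]
opening: 0.059
```

```bash
cat > st.py <<'E'
from h import *
o=bot.get_obs(); print({k:np.round(o[k],4) for k in ['time','q','ee_pos','tcp_rot','wrist_force','torque','opening']})
R=None
from scipy.spatial.transform import Rotation as Ro
R=Ro.from_euler('xyz',o['tcp_rot'],degrees=True).as_matrix()
import sys
if len(sys.argv)>3:
    g=np.array([float(a) for a in sys.argv[1:4]]); print('shift tool mm',(R.T@(g-o['ee_pos'])*1e3).round(1))
E
python3 st.py 0.6605 0.0365 0.2
```

```text
{'time': np.float64(1.2), 'q': array([ 6.73219e+01,  4.98010e+00,  1.00765e+01,  9.51010e+01,
       -1.70000e-03,  9.81542e+01]), 'ee_pos': array([0.2121, 0.5075, 0.2503]), 'tcp_rot': array([-1.799957e+02,  2.300000e-03,  1.491677e+02]), 'wrist_force': array([-0.2654, -0.6428,  0.3994]), 'torque': array([ 0.0226, -0.035 , -0.016 ]), 'opening': np.float64(0.059)}
shift tool mm [-626.4 -174.5   50.3]
```

servo_tool(
  motion=[
    [[-40,-11,0,0,0,0],[-40,-11,0,0,0,0],[-40,-11,0,0,0,0],[-40,-11,0,0,0,0],[-40,-11,0,0,0,0]],
  ],
)

```text
time: 1.7
ee_pos: [0.3568, 0.3568, 0.2504]
tcp_rot: [180.0, 0.0, 149.6]
wrist_force: [-0.2, 0.9, 1.0]
opening: 0.045
```

servo_tool(
  motion=[
    [[-40,-11,0,0,0,0],[-40,-11,0,0,0,0],[-40,-11,0,0,0,0],[-40,-11,0,0,0,0],[-40,-11,0,0,0,0]],
  ],
)

```text
time: 2.2
ee_pos: [0.5008, 0.2072, 0.2504]
tcp_rot: [180.0, 0.0, 149.5]
wrist_force: [0.4, -0.3, 0.3]
opening: 0.0449
```

servo_tool(
  motion=[
    [[-40,-11,10,0,0,0],[-40,-11,10,0,0,0],[-40,-11,10,0,0,0],[-40,-11,10,0,0,0],[-40,-11,10,0,0,0]],
  ],
)

```text
time: 2.7
ee_pos: [0.6448, 0.0578, 0.1999]
tcp_rot: [180.0, 0.0, 149.5]
wrist_force: [0.8, 0.5, 0.6]
opening: 0.045
```

servo_tool(
  motion=[
    [[0,0,0,0,0,0.15],[0,0,0,0,0,0.15],[0,0,0,0,0,0.15],[0,0,0,0,0,0.15],[0,0,0,0,0,0.15]],
  ],
)

```text
time: 3.2
ee_pos: [0.6438, 0.0592, 0.2001]
tcp_rot: [-180.0, -0.0, 106.2]
wrist_force: [-0.8, -0.4, -0.2]
opening: 0.045
```

servo_tool(
  motion=[
    [[0,0,0,0,0,0.15],[0,0,0,0,0,0.15],[0,0,0,0,0,0.15],[0,0,0,0,0,0.03],[0,0,0,0,0,0]],
  ],
)

```text
time: 3.7
ee_pos: [0.6437, 0.0593, 0.2002]
tcp_rot: [-180.0, 0.0, 79.1]
wrist_force: [-0.8, 0.2, 0.1]
opening: 0.0455
```

```bash
python3 st.py 0.6605 0.0365 0.16; python3 - <<'E'
from h import *
c=bot.camera('wrist'); save(c,'w1.png'); print(bot.look_for(c,'screw_grip')); print(proj(c,[[.6605,.0365,.123],[.6605,.0365,.112]]))
E
```

```text
{'time': np.float64(3.7), 'q': array([5.263400e+00, 1.787000e+01, 1.948300e+01, 9.161820e+01,
       1.200000e-03, 1.061659e+02]), 'ee_pos': array([0.6437, 0.0593, 0.2002]), 'tcp_rot': array([-1.799947e+02,  3.000000e-04,  7.909750e+01]), 'wrist_force': array([-0.7597,  0.1789,  0.0686]), 'torque': array([0.0434, 0.0104, 0.0038]), 'opening': np.float64(0.0455)}
shift tool mm [-19.2  20.8  40.2]
[{'rect': [269.8, 199.0, 25.9, 52.4], 'confidence': 0.63}]
[[283.17160823 230.13508072]
 [281.96849505 224.93497788]]
```

View pics/w1.png

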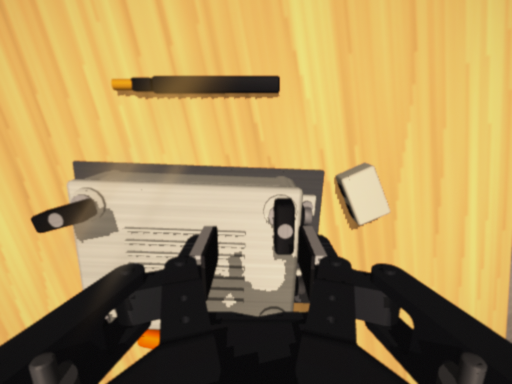

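```bash
python3 - <<'E'
from h import *
import subprocess
c=bot.camera('wrist'); save(c,'w2.png')
print(atz(c,[286,231],.123))
a=c['color'][180:270,240:330,::-1]; cv2.imwrite('pics/w2z.png',cv2.resize(a,None,fx=6,fy=6,interpolation=2))
E
python3 st.py 0.662 0.0357 0.16
```

```text
[0.66258888 0.03532336 0.123     ]
{'time': np.float64(3.85), 'q': array([5.263400e+00, 1.786750e+01, 1.948620e+01, 9.161970e+01,
       8.000000e-04, 1.062281e+02]), 'ee_pos': array([0.6437, 0.0593, 0.2003]), 'tcp_rot': array([-1.799988e+02, -4.000000e-04,  7.903530e+01]), 'wrist_force': array([-0.2826, -0.3289, -0.3   ]), 'torque': array([-0.005 ,  0.0492,  0.028 ]), 'opening': np.float64(0.045)}
shift tool mm [-19.7  22.4  40.3]
```

View pics/w2z.png

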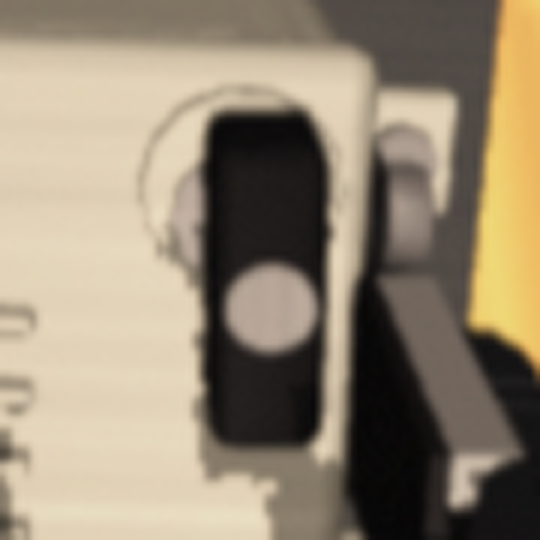

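servo_tool(
  motion=[
    [[-10,11,10,0,0,0],[-10,11,10,0,0,0],[0,0,10,0,0,0],[0,0,10,0,0,0],[0,0,0,0,0,0]],
  ],
)

```text
time: 4.35
ee_pos: [0.6606, 0.0352, 0.1577]
tcp_rot: [-179.8, 0.0, 78.8]
wrist_force: [-0.5, 0.2, 0.2]
opening: 0.0451
```

```bash
python3 - <<'E'
from h import *
c=bot.camera('wrist'); save(c,'w3.png')
print(proj(c,[.662,.0355,.123]))
a=c['color'][150:350,150:360,::-1]; cv2.imwrite('pics/w3z.png',cv2.resize(a,None,fx=3,fy=3,interpolation=2))
E
python3 st.py 0.662 0.0355 0.12
```

```text
[[259.21394649 227.61130179]]
{'time': np.float64(4.4), 'q': array([3.065100e+00, 1.987040e+01, 1.745790e+01, 8.770480e+01,
       2.200000e-03, 1.042298e+02]), 'ee_pos': array([0.6609, 0.0354, 0.159 ]), 'tcp_rot': array([-1.798857e+02,  2.670000e-02,  7.883530e+01]), 'wrist_force': array([ 0.4357,  0.8429, -0.587 ]), 'torque': array([-0.022 ,  0.0008,  0.0276]), 'opening': np.float64(0.0449)}
shift tool mm [ 0.3  1.2 39. ]
```

View pics/w3z.png

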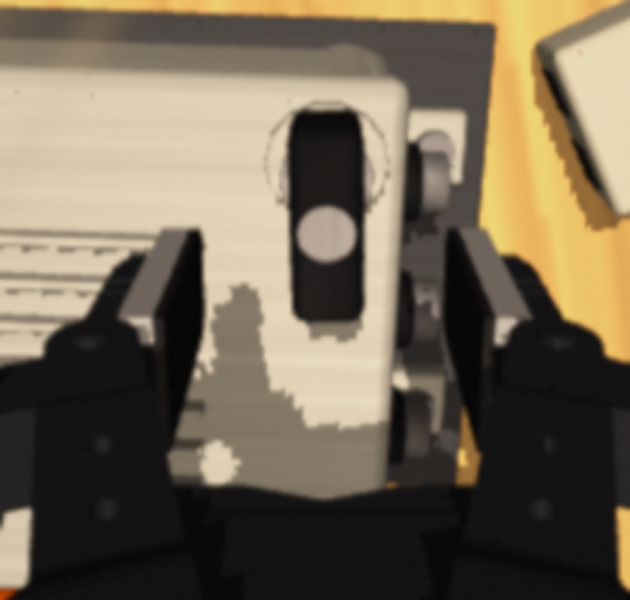

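servo_tool(
  motion=[
    [[0,0.8,10,0,0,0],[0,0,10,0,0,0],[0,0,10,0,0,0],[0,0,9,0,0,0],[0,0,0,0,0,0]],
  ],
)

```text
time: 4.9
ee_pos: [0.6614, 0.0353, 0.1193]
tcp_rot: [-179.9, 0.0, 78.8]
wrist_force: [-0.9, -0.4, -0.2]
opening: 0.0449
```

servo_tool(
  motion=[
    [[0,0,0,0,0,0],[0,0,0,0,0,0],[0,0,0,0,0,0],[0,0,0,0,0,0],[0,0,0,0,0,0]],
  ],
  gripper=19,
)

```text
time: 5.4
ee_pos: [0.6623, 0.0353, 0.1215]
tcp_rot: [180.0, -0.0, 78.8]
wrist_force: [-0.6, 1.1, -0.3]
opening: 0.019
```

```bash
cat > look.py <<'E'
from h import *
import sys
n=sys.argv[1]
c=bot.camera('wrist'); s=bot.camera('side')
a=cv2.resize(c['color'][130:330,150:360,::-1],None,fx=2,fy=2,interpolation=2)
b=cv2.resize(s['color'][130:230,230:330,::-1],None,fx=3.8,fy=4,interpolation=2)
cv2.imwrite('pics/'+n+'.png',np.hstack([a,b]))
o=bot.get_obs(); print({k:np.round(o[k],4) for k in ['time','q','ee_pos','tcp_rot','wrist_force','opening']})
E
python3 look.py g1
```

```text
{'time': np.float64(5.5), 'q': array([ 3.045300e+00,  1.998680e+01,  1.346030e+01,  8.346160e+01,
       -1.800000e-03,  1.042175e+02]), 'ee_pos': array([0.6623, 0.0352, 0.1214]), 'tcp_rot': array([ 1.799881e+02, -1.200000e-03,  7.882780e+01]), 'wrist_force': array([-0.4484, -0.0105, -0.3966]), 'opening': np.float64(0.0192)}
```

View pics/g1.png

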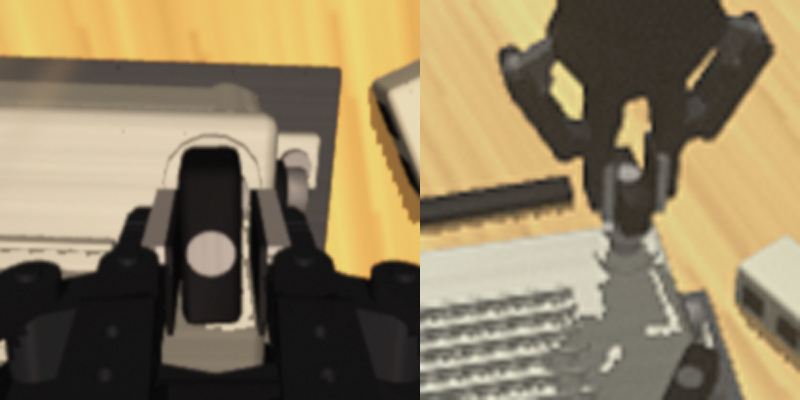

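servo_tool(
  motion=[
    [[0,0,0,0,0,-0.13],[0,0,0,0,0,-0.13],[0,0,0,0,0,-0.13],[0,0,0,0,0,-0.13],[0,0,0,0,0,-0.13]],
  ],
)

```text
time: 6.0
ee_pos: [0.6621, 0.0353, 0.1213]
tcp_rot: [-180.0, -0.0, 116.4]
wrist_force: [-0.6, -0.2, 0.5]
opening: 0.019
```

servo_tool(
  motion=[
    [[0,0,0,0,0,-0.13],[0,0,0,0,0,-0.13],[0,0,0,0,0,-0.13],[0,0,0,0,0,-0.13],[0,0,0,0,0,-0.13]],
  ],
)

```text
time: 6.5
ee_pos: [0.6622, 0.0353, 0.1213]
tcp_rot: [180.0, -0.0, 153.6]
wrist_force: [0.5, 0.8, 0.7]
opening: 0.0192
```

servo_tool(
  motion=[
    [[0,0,0,0,0,-0.13],[0,0,0,0,0,-0.13],[0,0,0,0,0,-0.07],[0,0,0,0,0,0],[0,0,0,0,0,0]],
  ],
)

```text
time: 7.0
ee_pos: [0.6622, 0.0354, 0.1214]
tcp_rot: [180.0, 0.0, 172.1]
wrist_force: [0.3, 1.5, 1.0]
opening: 0.019
```

```bash
python3 look.py g2
```

```text
{'time': np.float64(7.1), 'q': array([3.04960e+00, 1.99885e+01, 1.34567e+01, 8.34658e+01, 1.07000e-02,
       1.09241e+01]), 'ee_pos': array([0.6622, 0.0353, 0.1213]), 'tcp_rot': array([1.799891e+02, 3.000000e-04, 1.721255e+02]), 'wrist_force': array([-0.3523,  1.3809,  1.1441]), 'opening': np.float64(0.0192)}
```

View pics/g2.png

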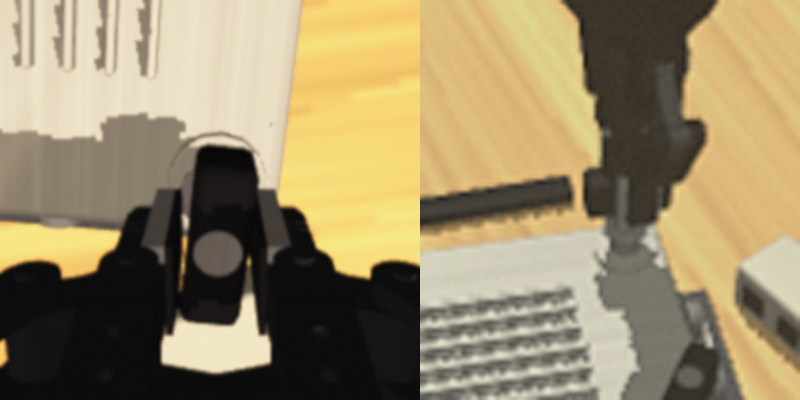

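```bash
cat >> look.py <<'E'
g=cv2.cvtColor(c['color'],cv2.COLOR_RGB2GRAY)[215:290,225:290]
m=(g>75).astype(np.uint8)
n_,lab,stt,cen=cv2.connectedComponentsWithStats(m)
for i in range(1,n_):
    if 80<stt[i,4]<1500: print('blob',stt[i],cen[i].round(1)+[225,215])
E
python3 look.py g2b
```

```text
{'time': np.float64(7.2), 'q': array([3.04930e+00, 1.99870e+01, 1.34574e+01, 8.34651e+01, 1.12000e-02,
       1.08856e+01]), 'ee_pos': array([0.6622, 0.0353, 0.1214]), 'tcp_rot': array([1.799880e+02, 3.000000e-03, 1.721637e+02]), 'wrist_force': array([0.1136, 1.9512, 1.4537]), 'opening': np.float64(0.0186)}
blob [  0   0  22  53 365] [237.  228.6]
blob [ 53   0  12  19 140] [284.4 220.9]
blob [ 22  31  24  21 391] [258.6 256.4]
blob [ 43  44  11  31 150] [273.7 279.8]
```

servo_tool(
  motion=[
    [[0,0,0,0,0,-0.1],[0,0,0,0,0,-0.1],[0,0,0,0,0,-0.1],[0,0,0,0,0,0],[0,0,0,0,0,0]],
  ],
)

```text
time: 7.7
ee_pos: [0.6622, 0.0351, 0.1212]
tcp_rot: [-180.0, -0.0, -170.8]
wrist_force: [-0.7, 0.8, -0.3]
opening: 0.0187
```

```bash
python3 look.py g3
```

```text
{'time': np.float64(7.8), 'q': array([ 3.04000e+00,  1.99968e+01,  1.34486e+01,  8.34621e+01,
       -1.12000e-02, -6.22190e+00]), 'ee_pos': array([0.6622, 0.0351, 0.1212]), 'tcp_rot': array([-1.799900e+02, -1.150000e-02, -1.707381e+02]), 'wrist_force': array([-1.1449,  1.4666, -0.3142]), 'opening': np.float64(0.0192)}
blob [  0   0  21  30 293] [235.7 223.5]
blob [ 52   0  13  19 152] [284.  220.9]
blob [ 23  32  24  21 395] [259.7 257.3]
blob [ 47  51   7  24 100] [275.  280.1]
blob [12 60  8 15 82] [240.4 283.4]
```

servo_tool(
  motion=[
    [[0,0,0,0,0,-0.1],[0,0,0,0,0,-0.1],[0,0,0,0,0,-0.1],[0,0,0,0,0,0],[0,0,0,0,0,0]],
  ],
)

```text
time: 8.3
ee_pos: [0.6622, 0.0351, 0.1211]
tcp_rot: [-180.0, -0.0, -153.6]
wrist_force: [0.2, -0.1, 1.1]
opening: 0.0191
```

```bash
python3 look.py g4
```

```text
{'time': np.float64(8.4), 'q': array([ 3.04170e+00,  1.99968e+01,  1.34468e+01,  8.34615e+01,
       -1.13000e-02, -2.33921e+01]), 'ee_pos': array([0.6622, 0.0351, 0.1212]), 'tcp_rot': array([-1.799942e+02, -1.500000e-02, -1.535662e+02]), 'wrist_force': array([ 0.4844, -0.4359, -0.1459]), 'opening': np.float64(0.0192)}
blob [  0   0  21  75 549] [237.9 244.4]
blob [ 51   0  14  19 169] [283.7 221.2]
blob [ 24  33  23  23 414] [259.9 258.6]
```

View pics/g4.png

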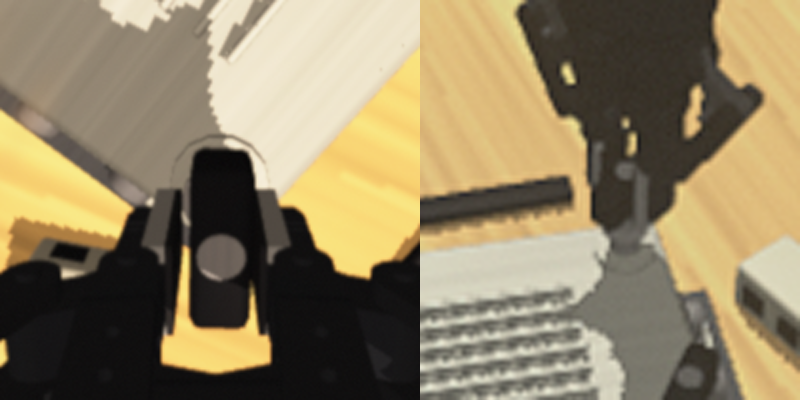

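servo_tool(
  motion=[
    [[0,0,0,0,0,-0.1],[0,0,0,0,0,-0.1],[0,0,0,0,0,-0.1],[0,0,0,0,0,0],[0,0,0,0,0,0]],
  ],
)

```text
time: 8.9
ee_pos: [0.6622, 0.0351, 0.1213]
tcp_rot: [-180.0, -0.0, -136.4]
wrist_force: [0.3, 0.7, -0.4]
opening: 0.0191
```

```bash
python3 look.py g5
```

```text
{'time': np.float64(9.0), 'q': array([ 3.04360e+00,  1.99927e+01,  1.34531e+01,  8.34639e+01,
       -5.00000e-03, -4.05793e+01]), 'ee_pos': array([0.6622, 0.0352, 0.1213]), 'tcp_rot': array([-1.799985e+02, -5.900000e-03, -1.363772e+02]), 'wrist_force': array([ 0.0907, -0.5666, -0.4902]), 'opening': np.float64(0.0192)}
blob [  0   0  21  75 815] [235.7 244. ]
blob [ 51   0  14  46 379] [284.5 232.2]
blob [ 23  33  25  23 442] [259.7 259.3]
```

servo_tool(
  motion=[
    [[0,0,0,0,0,-0.1],[0,0,0,0,0,-0.1],[0,0,0,0,0,-0.1],[0,0,0,0,0,0],[0,0,0,0,0,0]],
  ],
)

```text
time: 9.5
ee_pos: [0.6622, 0.0352, 0.1213]
tcp_rot: [-180.0, -0.0, -119.3]
wrist_force: [-0.0, 1.0, 0.8]
opening: 0.019
```

```bash
python3 look.py g6
```

```text
{'time': np.float64(9.6), 'q': array([ 3.04230e+00,  1.99907e+01,  1.34532e+01,  8.34610e+01,
       -4.50000e-03, -5.77642e+01]), 'ee_pos': array([0.6622, 0.0352, 0.1213]), 'tcp_rot': array([-1.799963e+02, -3.000000e-03, -1.191935e+02]), 'wrist_force': array([0.2958, 0.1363, 0.127 ]), 'opening': np.float64(0.019)}
blob [  0   0  21  75 804] [235.7 244.1]
blob [ 51   0  14  46 374] [284.6 232.1]
blob [ 23  33  25  24 465] [259.8 259.7]
```

View pics/g6.png

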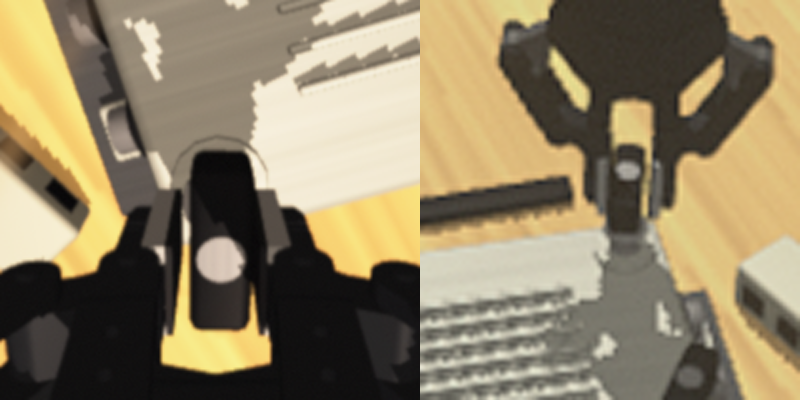

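servo_tool(
  motion=[
    [[0,0,0,0,0,-0.1],[0,0,0,0,0,-0.1],[0,0,0,0,0,-0.1],[0,0,0,0,0,0],[0,0,0,0,0,0]],
  ],
)

```text
time: 10.1
ee_pos: [0.6622, 0.0352, 0.1213]
tcp_rot: [-180.0, -0.0, -102.1]
wrist_force: [0.2, 0.2, 0.3]
opening: 0.019
```

```bash
python3 look.py g7
```

```text
{'time': np.float64(10.2), 'q': array([ 3.04340e+00,  1.99916e+01,  1.34556e+01,  8.34576e+01,
       -1.70000e-03, -7.49552e+01]), 'ee_pos': array([0.6623, 0.0352, 0.1213]), 'tcp_rot': array([-1.799934e+02,  1.000000e-04, -1.020015e+02]), 'wrist_force': array([-0.4516,  0.5977, -1.1512]), 'opening': np.float64(0.0192)}
blob [  0   0  22  75 831] [236.1 243.7]
blob [ 51   0  14  46 369] [284.6 232.1]
blob [ 23  30  25  24 476] [259.9 256.7]
blob [47 52  7 23 92] [275.2 280.5]
```

servo_tool(
  motion=[
    [[0,0,0,0,0,-0.1],[0,0,0,0,0,-0.1],[0,0,0,0,0,0],[0,0,0,0,0,0],[0,0,0,0,0,0]],
  ],
)

```text
time: 10.7
ee_pos: [0.6622, 0.0352, 0.1213]
tcp_rot: [180.0, -0.0, -90.5]
wrist_force: [0.3, 0.0, 0.3]
opening: 0.0184
```

```bash
python3 look.py g8
```

```text
{'time': np.float64(10.8), 'q': array([ 3.04470e+00,  1.99924e+01,  1.34546e+01,  8.34606e+01,
        1.10000e-03, -8.64789e+01]), 'ee_pos': array([0.6622, 0.0352, 0.1213]), 'tcp_rot': array([-1.799984e+02,  1.200000e-03, -9.047640e+01]), 'wrist_force': array([ 0.6165, -0.146 , -0.2035]), 'opening': np.float64(0.019)}
blob [  0   0  21  75 818] [236.1 243.1]
blob [ 52   0  13  48 381] [284.7 233.2]
blob [ 22  31  26  24 475] [259.6 257.2]
blob [ 47  51   7  24 100] [275.  280.1]
```

View pics/g8.png

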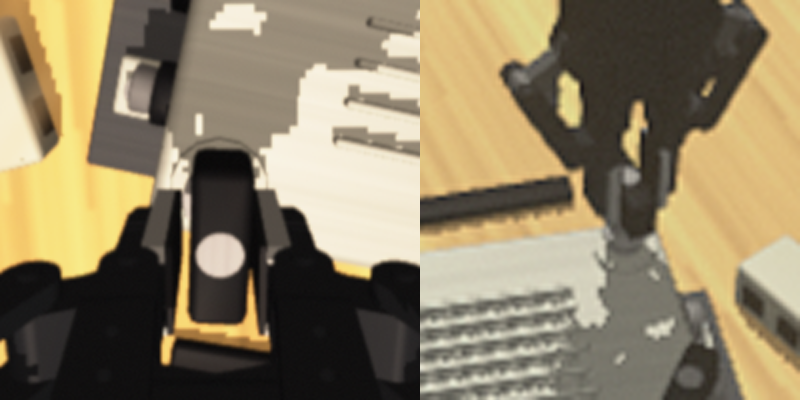

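```bash
python3 - <<'E'
from h import *
c=bot.camera('wrist')
for z in [.127,.125,.123,.121,.119]: print(z,proj(c,[.6622,.0355,z])[0].round(1))
E
python3 -c "
import cv2,numpy as np
cv2.imwrite('pics/cmp.png',np.hstack([cv2.imread(f'pics/{n}.png')[120:350,120:310] for n in ['g1','g6','g7','g8']]))"
```

```text
0.127 [258.5 262. ]
0.125 [258.4 259.9]
0.123 [258.4 257.9]
0.121 [258.4 255.9]
0.119 [258.4 254. ]
```

View pics/cmp.png

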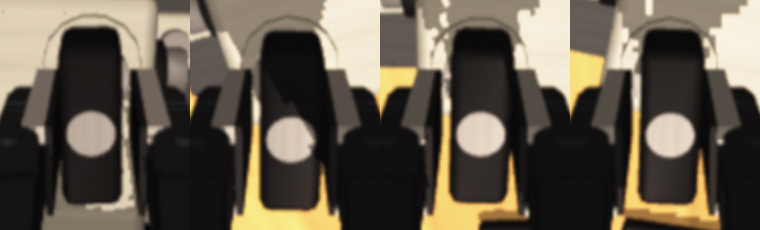

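```bash
python3 - <<'E'
from h import *
for n in ['g1','g2','g3','g4','g5','g6','g7','g8']:
    im=cv2.imread(f'pics/{n}.png'); g=cv2.cvtColor(im,6)[140:215,610:650].astype(float)
    m=(g>100).astype(np.uint8); k,l,s,c=cv2.connectedComponentsWithStats(m)
    print(n,[(s[i,4],(c[i]/[3.8,4]).round(2)) for i in range(1,k) if 40<s[i,4]<900])
s=bot.camera('side')
print(proj(s,[[.6622,.0352,.123],[.6622,.0352,.119]]))
a=[cv2.imread(f'pics/{n}.png')[100:260,560:690] for n in ['g1','g6','g7','g8']]
cv2.imwrite('pics/cmp2.png',np.hstack(a))
E
```

```text
g1 [(np.int32(794), array([5.64, 4.88]))]
g2 []
g3 []
g4 [(np.int32(136), array([5.64, 1.73])), (np.int32(54), array([3.47, 7.27]))]
g5 [(np.int32(246), array([5.01, 1.28])), (np.int32(255), array([5.3 , 7.41]))]
g6 [(np.int32(722), array([7.91, 7.32])), (np.int32(362), array([4.62, 7.54]))]
g7 [(np.int32(852), array([5.55, 5.14]))]
g8 [(np.int32(358), array([5.82, 2.62])), (np.int32(265), array([5.24, 8.89]))]
[[285.15289437 173.60025842]
 [285.07298126 175.16536318]]
```

View pics/cmp2.png

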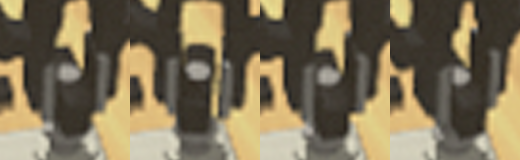

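servo_tool(
  motion=[
    [[0,0,0,0,0,0.125],[0,0,0,0,0,0.125],[0,0,0,0,0,0.125],[0,0,0,0,0,0.125],[0,0,0,0,0,0.125]],
  ],
)

```text
time: 11.4
ee_pos: [0.662, 0.0352, 0.1212]
tcp_rot: [180.0, -0.0, -126.5]
wrist_force: [0.1, -1.2, -0.4]
opening: 0.0189
```

servo_tool(
  motion=[
    [[0,0,0,0,0,0.125],[0,0,0,0,0,0.125],[0,0,0,0,0,0.125],[0,0,0,0,0,0.125],[0,0,0,0,0,0.125]],
  ],
)

```text
time: 11.9
ee_pos: [0.6621, 0.0353, 0.1212]
tcp_rot: [180.0, -0.0, -162.3]
wrist_force: [-0.7, 0.1, -0.9]
opening: 0.019
```

servo_tool(
  motion=[
    [[0,0,0,0,0,0.125],[0,0,0,0,0,0.125],[0,0,0,0,0,0.125],[0,0,0,0,0,0.125],[0,0,0,0,0,0.125]],
  ],
)

```text
time: 12.4
ee_pos: [0.6621, 0.0353, 0.1212]
tcp_rot: [180.0, -0.0, 161.9]
wrist_force: [1.2, 1.2, -1.5]
opening: 0.0192
```

servo_tool(
  motion=[
    [[0,0,0,0,0,0.125],[0,0,0,0,0,0.125],[0,0,0,0,0,0.125],[0,0,0,0,0,0.125],[0,0,0,0,0,0.125]],
  ],
)

```text
time: 12.9
ee_pos: [0.6621, 0.0352, 0.1211]
tcp_rot: [-180.0, -0.0, 126.0]
wrist_force: [-1.3, 0.1, 0.2]
opening: 0.0189
```

servo_tool(
  motion=[
    [[0,0,0,0,0,0.125],[0,0,0,0,0,0.125],[0,0,0,0,0,0.125],[0,0,0,0,0,0.125],[0,0,0,0,0,0.125]],
  ],
)

```text
time: 13.4
ee_pos: [0.662, 0.0352, 0.121]
tcp_rot: [-180.0, 0.0, 90.2]
wrist_force: [-0.4, -1.4, -0.5]
opening: 0.0186
```

servo_tool(
  motion=[
    [[0,0,0,0,0,0],[0,0,0,0,0,0],[0,0,0,0,0,0]],
  ],
)

```text
time: 13.7
ee_pos: [0.6622, 0.0353, 0.1213]
tcp_rot: [180.0, -0.0, 90.7]
wrist_force: [-0.8, 0.5, -0.7]
opening: 0.019
```

```bash
python3 look.py h1
```

```text
{'time': np.float64(13.8), 'q': array([ 3.04790e+00,  1.99891e+01,  1.34553e+01,  8.34614e+01,
       -1.90000e-03,  9.23834e+01]), 'ee_pos': array([0.6622, 0.0353, 0.1213]), 'tcp_rot': array([1.799951e+02, 1.700000e-03, 9.066450e+01]), 'wrist_force': array([-0.4374, -0.3962, -0.8202]), 'opening': np.float64(0.0188)}
blob [  0   0  14  47 458] [230.1 233.9]
blob [ 45   0  20  52 595] [280.3 233.8]
blob [ 19  27  24  22 439] [255.5 252.6]
blob [ 12  50  30  25 172] [245.4 283.1]
```

View pics/h1.png

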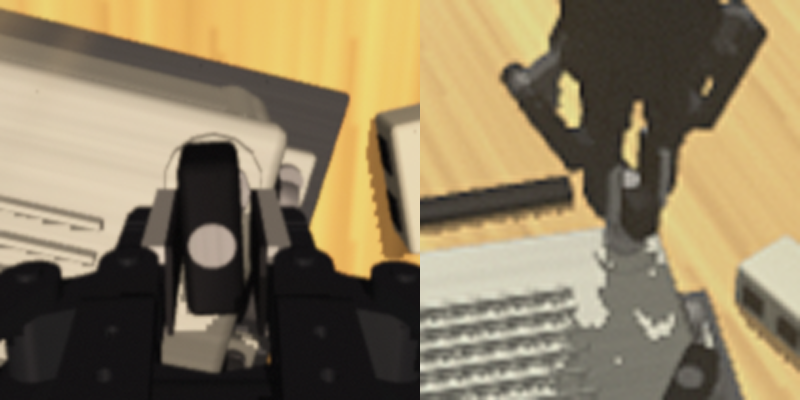

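servo_tool(
  motion=[
    [[0,0,0,0,0,0],[0,0,0,0,0,0],[0,0,0,0,0,0],[0,0,-20,0,0,0],[0,0,-20,0,0,0]],
  ],
  gripper=45,
)

```text
time: 14.3
ee_pos: [0.6618, 0.0352, 0.1612]
tcp_rot: [-179.9, 0.0, 90.6]
wrist_force: [0.1, 0.3, 0.8]
opening: 0.0447
```

servo_tool(
  motion=[
    [[0,0,0,0,0,0],[0,0,0,0,0,-0.125],[0,0,0,0,0,-0.125],[0,0,0,0,0,-0.125],[0,0,0,0,0,-0.125]],
  ],
)

```text
time: 14.8
ee_pos: [0.6621, 0.0352, 0.1604]
tcp_rot: [-180.0, -0.0, 119.5]
wrist_force: [-0.2, -0.1, -0.4]
opening: 0.0447
```

servo_tool(
  motion=[
    [[0,0,0,0,0,-0.125],[0,0,0,0,0,-0.125],[0,0,0,0,0,-0.125],[0,0,0,0,0,-0.125],[0,0,0,0,0,-0.125]],
  ],
)

```text
time: 15.3
ee_pos: [0.6621, 0.0352, 0.1604]
tcp_rot: [-180.0, -0.0, 155.3]
wrist_force: [-0.7, 0.5, 0.3]
opening: 0.0449
```

servo_tool(
  motion=[
    [[0,0,0,0,0,-0.125],[0,0,0,0,0,-0.125],[0,0,0,0,0,-0.125],[0,0,0,0,0,-0.125],[0,0,0,0,0,-0.125]],
  ],
)

```text
time: 15.8
ee_pos: [0.6621, 0.0352, 0.1604]
tcp_rot: [180.0, -0.0, -168.9]
wrist_force: [-0.2, -0.0, 0.8]
opening: 0.0451
```

servo_tool(
  motion=[
    [[0,0,0,0,0,-0.125],[0,0,0,0,0,-0.125],[0,0,0,0,0,-0.125],[0,0,0,0,0,-0.125],[0,0,0,0,0,-0.125]],
  ],
)

```text
time: 16.3
ee_pos: [0.6621, 0.0352, 0.1604]
tcp_rot: [180.0, -0.0, -133.0]
wrist_force: [-0.2, -0.1, -0.1]
opening: 0.0451
```

servo_tool(
  motion=[
    [[0,0,0,0,0,-0.125],[0,0,0,0,0,-0.125],[0,0,0,0,0,-0.125],[0,0,0,0,0,-0.125],[0,0,0,0,0,-0.125]],
  ],
)

```text
time: 16.8
ee_pos: [0.662, 0.0352, 0.1604]
tcp_rot: [180.0, -0.0, -97.2]
wrist_force: [0.4, -0.0, -0.0]
opening: 0.045
```

servo_tool(
  motion=[
    [[0,0,0,0,0,-0.075],[0,0,0,0,0,0],[0,0,0,0,0,0]],
  ],
)

```text
time: 17.1
ee_pos: [0.6621, 0.0352, 0.1607]
tcp_rot: [180.0, -0.0, -93.4]
wrist_force: [-0.6, -0.7, 0.4]
opening: 0.0448
```

```bash
python3 look.py h2; python3 st.py .6622 .0355 .119
```

```text
{'time': np.float64(17.2), 'q': array([ 3.04710e+00,  1.99591e+01,  1.77907e+01,  8.78461e+01,
        2.00000e-04, -8.36105e+01]), 'ee_pos': array([0.6622, 0.0352, 0.161 ]), 'tcp_rot': array([ 1.799857e+02, -1.400000e-03, -9.334240e+01]), 'wrist_force': array([ 0.5869, -0.1459, -0.3401]), 'opening': np.float64(0.045)}
blob [ 25   2  19  19 291] [259.  225.9]
{'time': np.float64(17.2), 'q': array([ 3.04710e+00,  1.99591e+01,  1.77907e+01,  8.78461e+01,
        2.00000e-04, -8.36105e+01]), 'ee_pos': array([0.6622, 0.0352, 0.161 ]), 'tcp_rot': array([ 1.799857e+02, -1.400000e-03, -9.334240e+01]), 'wrist_force': array([ 0.5869, -0.1459, -0.3401]), 'torque': array([-0.0085,  0.0023,  0.0047]), 'opening': np.float64(0.045)}
shift tool mm [-0.3 -0.  42. ]
```

View pics/h2.png

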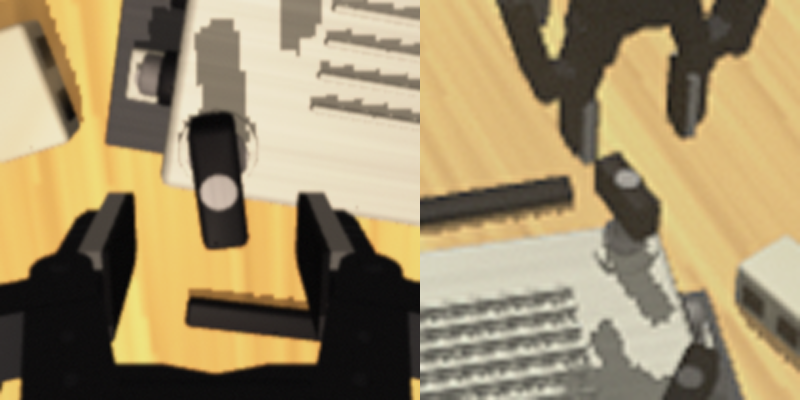

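servo_tool(
  motion=[
    [[0,0,11,0,0,-0.113],[0,0,11,0,0,0],[0,0,11,0,0,0],[0,0,11,0,0,0],[0,0,0,0,0,0]],
  ],
)

```text
time: 17.7
ee_pos: [0.6613, 0.0352, 0.1149]
tcp_rot: [179.8, 0.0, -86.9]
wrist_force: [0.6, -0.5, -0.7]
opening: 0.0449
```

servo_tool(
  motion=[
    [[0,0,0,0,0,0],[0,0,0,0,0,0],[0,0,0,0,0,0],[0,0,0,0,0,0],[0,0,0,0,0,0]],
  ],
  gripper=19,
)

```text
time: 18.2
ee_pos: [0.6624, 0.0352, 0.1176]
tcp_rot: [-180.0, -0.0, -86.8]
wrist_force: [0.3, 0.9, -0.2]
opening: 0.019
```

```bash
python3 look.py h3
```

```text
{'time': np.float64(18.3), 'q': array([ 3.04680e+00,  2.00131e+01,  1.30578e+01,  8.30327e+01,
       -2.20000e-03, -9.01809e+01]), 'ee_pos': array([0.6623, 0.0352, 0.1174]), 'tcp_rot': array([-1.79988e+02, -2.20000e-03, -8.67723e+01]), 'wrist_force': array([-0.2179, -0.165 , -1.0711]), 'opening': np.float64(0.0194)}
blob [  0   0  21  75 798] [235.8 245. ]
blob [ 50   0  15  48 398] [284.4 232.9]
blob [ 22  33  26  24 485] [259.7 259.1]
```

View pics/h3.png

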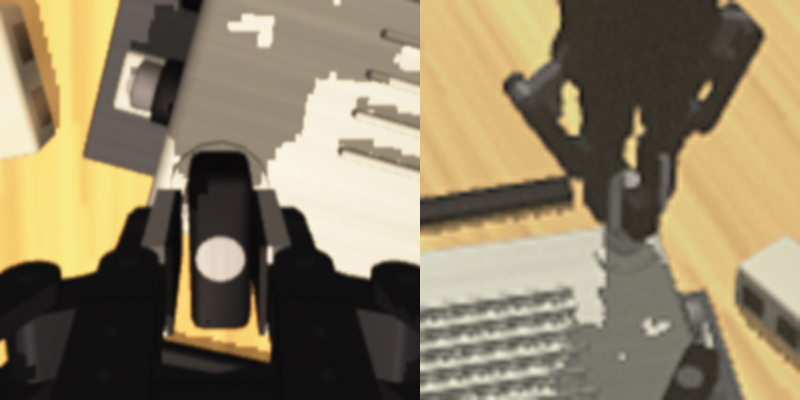

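servo_tool(
  motion=[
    [[0,0,0,0,0,0.125],[0,0,0,0,0,0.125],[0,0,0,0,0,0.125],[0,0,0,0,0,0.125],[0,0,0,0,0,0.125]],
  ],
)

```text
time: 18.8
ee_pos: [0.6621, 0.0352, 0.1172]
tcp_rot: [180.0, -0.0, -122.9]
wrist_force: [-0.8, 0.1, -0.9]
opening: 0.0188
```

servo_tool(
  motion=[
    [[0,0,0,0,0,0.125],[0,0,0,0,0,0.125],[0,0,0,0,0,0.125],[0,0,0,0,0,0.125],[0,0,0,0,0,0.125]],
  ],
)

```text
time: 19.3
ee_pos: [0.6621, 0.0353, 0.1172]
tcp_rot: [180.0, -0.0, -158.7]
wrist_force: [-0.1, 0.5, 0.0]
opening: 0.0189
```

servo_tool(
  motion=[
    [[0,0,0,0,0,0.125],[0,0,0,0,0,0.125],[0,0,0,0,0,0.125],[0,0,0,0,0,0.125],[0,0,0,0,0,0.125]],
  ],
)

```text
time: 19.8
ee_pos: [0.6621, 0.0354, 0.1172]
tcp_rot: [180.0, -0.0, 165.5]
wrist_force: [-0.3, 0.4, 0.9]
opening: 0.0191
```

servo_tool(
  motion=[
    [[0,0,0,0,0,0.125],[0,0,0,0,0,0.125],[0,0,0,0,0,0.125],[0,0,0,0,0,0.125],[0,0,0,0,0,0.125]],
  ],
)

```text
time: 20.3
ee_pos: [0.6621, 0.0352, 0.1172]
tcp_rot: [-180.0, -0.0, 129.7]
wrist_force: [-0.5, -0.1, -0.7]
opening: 0.019
```

servo_tool(
  motion=[
    [[0,0,0,0,0,0.125],[0,0,0,0,0,0.125],[0,0,0,0,0,0.125],[0,0,0,0,0,0.125],[0,0,0,0,0,0.125]],
  ],
)

```text
time: 20.8
ee_pos: [0.662, 0.0352, 0.1171]
tcp_rot: [-180.0, -0.0, 93.9]
wrist_force: [-0.7, -0.0, -0.7]
opening: 0.0191
```

servo_tool(
  motion=[
    [[0,0,0,0,0,0.12],[0,0,0,0,0,0.12],[0,0,0,0,0,0.12],[0,0,0,0,0,0.12],[0,0,0,0,0,0]],
  ],
)

```text
time: 21.3
ee_pos: [0.6622, 0.0352, 0.1172]
tcp_rot: [-180.0, 0.0, 66.6]
wrist_force: [0.6, -1.2, -0.1]
opening: 0.0187
```

```bash
python3 look.py h4
```

```text
{'time': np.float64(21.4), 'q': array([3.047500e+00, 2.001900e+01, 1.305110e+01, 8.302940e+01,
       2.000000e-04, 1.161681e+02]), 'ee_pos': array([0.6622, 0.0353, 0.1173]), 'tcp_rot': array([ 1.799977e+02, -1.400000e-03,  6.687940e+01]), 'wrist_force': array([ 0.0946, -0.3808,  0.4977]), 'opening': np.float64(0.0192)}
blob [  0   0  15  47 458] [230.2 233.5]
blob [ 43   0  22  75 758] [279.3 243. ]
blob [ 18  29  25  23 454] [255.4 255.1]
```

View pics/h4.png

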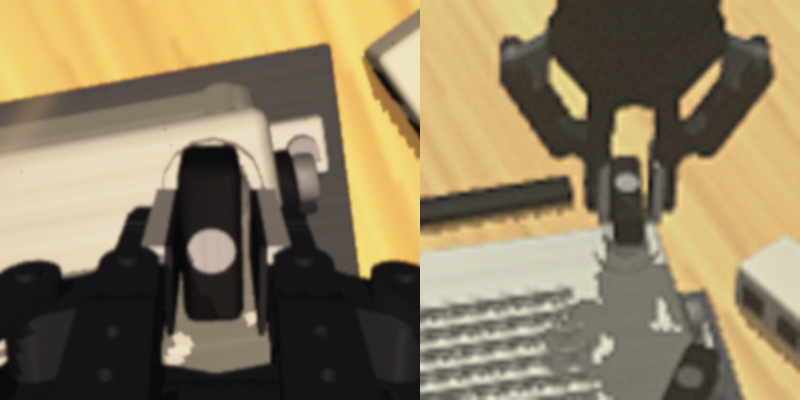

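servo_tool(
  motion=[
    [[0,0,0,0,0,0],[0,0,0,0,0,0],[0,0,0,0,0,0],[0,0,0,0,0,0],[0,0,0,0,0,0]],
  ],
  gripper=5,
  newtons=30,
)

```text
time: 21.9
ee_pos: [0.6615, 0.0357, 0.1174]
tcp_rot: [-179.9, -0.0, 66.9]
wrist_force: [-4.8, 4.0, 2.6]
opening: 0.0153
```

servo_tool(
  motion=[
    [[0,0,0,0,0,0],[0,0,0,0,0,0],[0,0,0,0,0,0],[0,0,0,0,0,0],[0,0,0,0,0,0]],
  ],
)

```text
time: 22.4
ee_pos: [0.6615, 0.0358, 0.1174]
tcp_rot: [-179.9, -0.0, 66.9]
wrist_force: [-4.8, 2.6, 2.5]
opening: 0.0155
```

```bash
python3 look.py h5; python3 - <<'E'
from h import *
s=bot.camera('top'); save(s,'t5.png'); s=bot.camera('side'); save(s,'s5.png')
a=cv2.imread('pics/s5.png')
# axis dot height from side pixel
for z in [.127,.123,.119,.117,.115]: print(z,proj(s,[.6622,.0354,z])[0].round(1))
cv2.imwrite('pics/s5z.png',cv2.resize(a[150:310,150:350],None,fx=3.5,fy=3.5,interpolation=2))
E
```

```text
{'time': np.float64(22.5), 'q': array([3.074700e+00, 1.999630e+01, 1.303360e+01, 8.311630e+01,
       5.390000e-02, 1.161953e+02]), 'ee_pos': array([0.6615, 0.0358, 0.1174]), 'tcp_rot': array([-1.799053e+02, -1.350000e-02,  6.687930e+01]), 'wrist_force': array([-4.5937,  3.0316,  2.1502]), 'opening': np.float64(0.0155)}
blob [  0   0  18  47 559] [232.6 233.6]
blob [ 48   0  17  48 534] [282.2 234. ]
blob [ 21  29  24  23 446] [257.3 255.1]
0.127 [285.2 172. ]
0.123 [285.1 173.5]
0.119 [285.  175.1]
0.117 [285.  175.9]
0.115 [284.9 176.7]
```

View pics/h5.png

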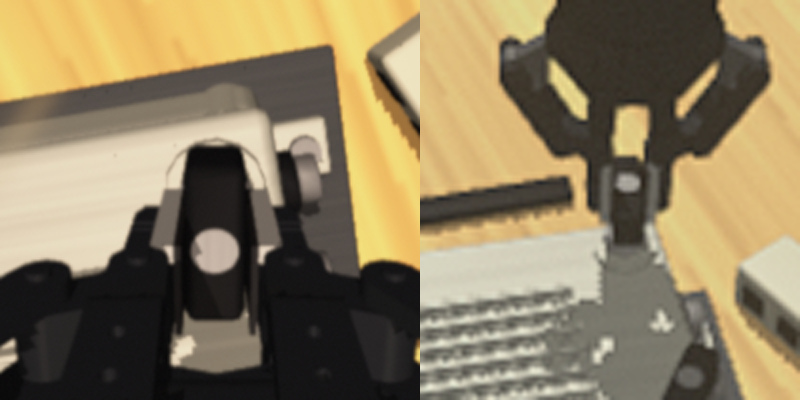

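View pics/s5z.png

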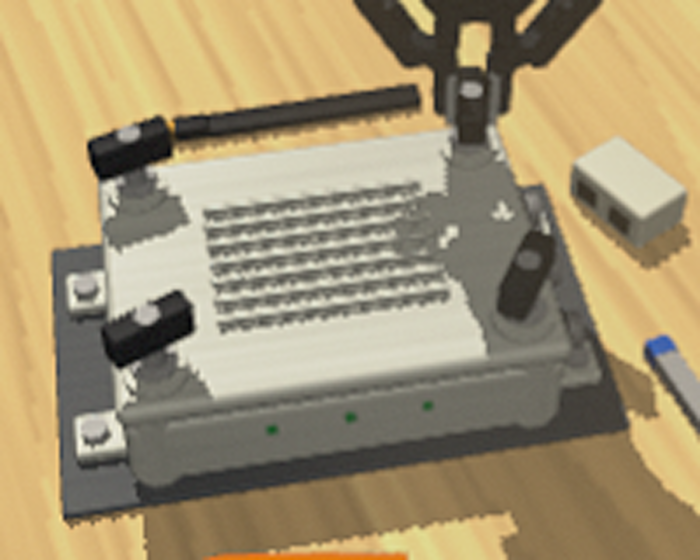

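```bash
python3 -c "
from workcell import bot
print(bot.job_done())"
```

```text
the job is handed in; nothing more can be done
None
```

I backed the high screw (the far-left corner seen from the robot) off until it dropped into its thread. I then turned it forward about one turn in two holds, regripping halfway, and handed in with the fingers closed on its wing. The run took about 22.5 s of the 72 s allowed.

- **The drop:** it came between 162° and 179° of backward finger turn. The screw's top fell about 3 px in the wrist picture and about 1.5 px in the side picture, roughly 4 mm. I saw it only after that step, so I turned about 11° further back before reversing.
- **Final height:** I put it about 3.8 mm below the drop, inside the 2.5 to 5.6 mm window. The side picture gave about -3.8 mm. The wrist picture gave -3.2 to -3.9 mm, a coarser reading because the screw sat slightly off the tool centre.
- **Final grip:** the fingers are set to 30 N and stopped on the wing at 15.5 mm, slightly under its 16 mm thickness. The grasp point is about 11 mm above the wing's centre. The wrist sees a steady side load of about 6 N, because the grip is up to 1 mm off the screw's axis.
- **Loose things:** the arm did not come near any of them. In the last side picture those in view showed no sign of having moved, but I did not measure their positions again.

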